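# Take the check plate off its safety hook and stand it in the reader slot

## Task

The check plate hangs on a peg whose sprung keeper stops it coming off. Press the keeper down until it snaps flat and stays, then lift the plate clear and draw it off the end of the peg, and lower it upright into the slot of the grey block, all the way to the bottom before you let go. Do not drop the plate, and do not knock over or shove the two bottles or the tape roll.

Things in the scene. Friction and masses are not known exactly. Their poses are not given: they have to be found in the camera images.
- hook_stand: Hook stand, fixed: grey base plate 200 x 90 x 12 mm, aluminium post 156 mm high (front face at x = +62 mm) and a level square steel peg (12 x 12 mm) along the stand's x axis from the post to its free tip at x = -125 mm, which points roughly to the robot. The peg's top is 155 mm above the counter; only the keeper stands higher. Origin on the counter, below the hanging plate (within 8 mm).
- keeper (a joint): Steel flap 52 x 12 x 5 mm pinned on the peg's tip (x = -117 mm of the stand, 158 mm up). 0 = shut: leans back to the plate at 45 degrees, free end 41 mm above the peg's top. 0.785 rad = open: flat on the peg, top 6 mm above the peg's top, free end at x = -65 mm. Its spring shuts it below 0.40 rad, snaps it open and keeps it open above. Pulling the plate outwards only jams it.
- keeper_pad (a point): Centre of the upper face of the keeper's thumb pad (24 mm wide, 12 mm long), 46 mm from the pin; moves with the keeper. Shut it is 37 mm above the peg's top, at x = -86 mm of the stand. Pressing it straight down takes about 7 N at first, less further down.
- plate_grip (a point): Centre of the check plate's grip tab, 18 mm below its top. The plate: loose, 0.2 to 0.35 kg, upright aluminium, 185 mm high (z), 60 mm wide (y), 10 mm thick (x), same either way round, white tile low down. Tab: 40 mm wide, 135 to 185 mm above the foot. Square window 36 x 36 mm, 85 to 121 mm above the foot: the plate hangs by its top edge, square across the peg.
- plate_foot (a point): Centre of the check plate's lower edge, 167 mm below the grip point; same axes. Hanging, it is 34 mm above the counter. To pass over the open keeper and off the peg the plate must be lifted 10 to 16 mm (6 is the least; at 24 the bottom of its window meets the peg).
- slot_floor (a point): Centre of the floor of the slot in the grey plastic slot block (70 x 104 x 45 mm high, fixed to the counter): the floor is 10 mm above the counter, the mouth 45 mm above it. The slot is 70 mm long along this frame's y and 15 mm wide along its x, 35 mm deep, with its mouth bevelled by 4 mm. The plate fits with its thickness along x, either way round.
- amber_bottle: Bystander: brown bottle, 60 mm across, 118 mm high, loose. Origin at its foot. Leave it alone.
- white_bottle: Bystander: small white bottle, 42 mm across, 62 mm high, loose. Origin at its foot. Leave it alone.
- tape: Bystander: roll of tape lying flat, 69 mm across, 18 mm high, loose. Origin at its underside. Leave it alone.
Mind the look-alikes: they are no part of the job. Of the things that look like the part that bears plate_grip, the smaller one is meant.

How it is judged (in metres and radians):
On the way, in this order (a step that is already met when the one before it is completed fails the run):
1. the keeper is pressed down flat while the plate still hangs on the peg (value of joint keeper above 0.7 rad and x of plate_grip in the frame of hook_stand above -0.05 m and horizontal distance between plate_grip and hook_stand below 0.05 m), for 0.2 s.
2. the plate is off the peg, beyond its tip, and held (x of plate_grip in the frame of hook_stand below -0.132 m and contact force between the fingers and check_plate above 1 N), for 0.1 s.
3. the plate's foot is in the slot, within 12 mm of its floor, with the plate still held (x of plate_foot in the frame of slot_floor between -0.006 and 0.006 m and y of plate_foot in the frame of slot_floor between -0.008 and 0.008 m and z of plate_foot in the frame of slot_floor below 0.012 m and contact force between the fingers and check_plate above 1 N), for 0.1 s.
At the end, for the whole second after the job is handed in: The check plate stands in the slot, its foot within 4 mm of the slot's floor and 6 mm of its centre across the slot and 8 mm along it, in line with it within 0.2 rad, upright within 0.17 rad (x of plate_foot in the frame of slot_floor between -0.006 and 0.006 m and y of plate_foot in the frame of slot_floor between -0.008 and 0.008 m and z of plate_foot in the frame of slot_floor below 0.004 m and angle between the x axis of plate_foot and the x axis of slot_floor, either way round below 0.2 rad and angle between plate_foot's own z axis and vertical below 0.17 rad); the robot touches nothing.
It fails at once if the plate is dropped or laid over (angle between plate_grip's own z axis and vertical above 0.8 rad or height (world z) of plate_grip below 0.12 m).
It fails at once if a bottle is tipped over (angle between any of amber_bottle, white_bottle's own z axis and vertical above 0.6 rad).
It fails at once if a bottle or the tape roll is shoved more than 40 mm (distance of any of amber_bottle, white_bottle, tape from where it was at the start of the episode above 0.04 m).
It also fails if it takes over 59 s, if anything falls off the work surface, if the arm or the gripper's body presses on something with over 40 N, if the wrist force passes 120 N, or if a joint passes its speed limit or range.

## Robot

A 7-joint arm with a two-finger parallel gripper is mounted at the origin on a cart in front of the work surface, level with it; the furniture and walls round the work are solid. World frame = base frame: x ahead of the robot, y to its left, z up, the work surface at z = 0. Lengths are in mm, angles in rad, forces in N, time in s.
With the tool pointing down it reaches from about 425 to 825 mm from the base axis. Payload 3.6 kg.
Tool frame: the origin (TCP) lies on the centre line of the jaws, within the pads' length; the fingertips stand 17 mm ahead of it and the grasp point (between the pads) lies 2 mm behind it; x points along the fingers, z is the direction in which the jaws open and shut, and the axes are right-handed (so a half turn about x gives the same grasp; the last joint's range is limited). The gripper opens to 85 mm and grips with 20 to 120 N. Pads are 22 mm wide; open, the fingers measure 114 mm over their backs; the gripper's body (76 mm by 85 mm) begins 54 mm behind the grasp point. The pads swing forward as they close: fully open they stand 13 mm farther back than shut.
Start: joints at [-1.131, 0.615, -0.013, 1.423, 0.008, 1.103, -0.04], TCP at [291.905, 580.737, 248.297] pointing down, gripper open.
Joint ranges: [-3.12, 3.12], [-0.3, 2.06], [-1.34, 1.32], [0.26, 2.42], [-1.36, 4.5], [0.01, 1.98], [-2.84, 2.84]. Speed limits (rad/s): [2.79, 2.79, 3.14, 3.14, 3.14, 3.14, 3.14].

## Interface

Orientations are given as a unit quaternion [x, y, z, w].
In Python, from bench import sense, optics, arm gives the robot as it stands.
- The arm moves only by the shell command python3 -m pendant 'ROWS' [FORCE]. ROWS is JSON, a list that holds one entry, the list of rows, each a list of 7 numbers: the shift along the tool's x, y, z normalised to -1 to 1, where 1 is 250 mm, then the turn, a rotation vector about the tool's x, y, z normalised to -1 to 1, where 1 is 360 degrees, then the closure, from 0 (fully open) to 1 (shut). A call has 1 to 8 rows; each row is the pose to reach, as a shift and turn from the pose measured when the call began, along the tool's axes at that moment, turning the shorter way round; what a row does not reach only later rows make up. A row lasts 1/8 s, in which the tool goes at most 62.5 mm and 10.7 degrees, less where a joint would pass 70% of its speed; a pose out of reach is approached as far as the arm can. A call with a number of a shift or a turn outside -1 to 1 is refused whole. A call with a gripper value outside its range is refused whole. The fingers move at their own pace and stop on an object; FORCE is the grip in N (left out, the last holds). Time passes only in rows, so rows that repeat a pose let the fingers close. It gives the time, the measured TCP pose, the force and the opening at its end, in the units of the state.
- sense(): the state, without advancing time (a new reading comes with each control period).
- optics.capture(name): name is "scene" or "side" or "wrist"; returns (picture, depth): 420x560x3 uint8, red, green, blue; 420x560 float32, mm along the optical axis (not along the pixel's ray), 0 where there is no reading.
- optics.get_calibration(name): a dict with "camera_matrix" (3x3 intrinsics, pixels), "dist_coeffs" ([k1, k2, p1, p2, k3] as OpenCV has them; the pictures are not rectified), "rvec" (rotation vector, rad) and "tvec" (3), from world to camera coordinates, as OpenCV has them. Camera axes: x right, y down, z forward; pixel columns grow to the right and rows downward; lengths in mm; the calibration is good to about 2 mm. A picture is of the moment at which its call begins: read the wrist's pose just before it. get_calibration takes no time and is no camera call; for the wrist camera it gives the pose at the moment of the call.
- arm.close_job(): hands the job in, once; it reports no verdict.
The state is a dict: "time": time; "joints": joint angles; "qvel": joint speeds; "joint_torque": joint torques, N m; "eef_pos": TCP position; "orientation": TCP orientation; "contact_force": force on the tool from outside, world axes, zero at the start; "torque": the same for the moment, N m; "grip_width": opening from 0.0 (shut) to 1.0 (fully open).
Only numpy, scipy, OpenCV 4.12 (cv2) and the standard library are available. Lean on these libraries where they do the work, as an engineer would, in place of code of your own. Each camera call takes 0.05 s, during which the arm holds its last target.

## Working session

There is one attempt and no reset: what is moved stays moved. The work goes in short steps, Python scripts to look and compute and a shell command to move; the robot and the scene stay as the last step left them, time stands still between calls to the robot, and variables do not carry over. Pictures are saved under pics/ and viewed, and the job is handed in when it is done.

```bash
mkdir -p pics; ls
python3 - <<'E'
from bench import sense, optics, arm
import cv2,numpy as np
print(sense())
for n in("scene","side","wrist"):
    p,d=optics.capture(n); cv2.imwrite(f"pics/{n}0.png",p[:,:,::-1]); np.savez(f"pics/{n}0.npz",p=p,d=d)
    print(n,optics.get_calibration(n))
E
```

```text
pics
{'time': 0.0, 'joints': array([-1.13148748,  0.61592546, -0.01266688,  1.42492599,  0.00807683,
        1.10339293, -0.04037141]), 'qvel': array([ 2.98259425e-04,  1.49029117e-03,  2.04008076e-03, -9.73926471e-04,
       -1.29933153e-03, -2.52915943e-05,  1.49031135e-03]), 'joint_torque': array([ 1.11120517e-04, -4.69197249e+01,  2.59593800e-01, -1.71040195e+01,
        1.00313927e-02,  9.48462373e-03, -1.55752019e-05]), 'eef_pos': array([291.57800779, 580.11336063, 247.12490596]), 'orientation': array([-0.37161497,  0.60266389,  0.37065595,  0.60109294]), 'contact_force': array([0.36698859, 0.22228192, 0.12880106]), 'torque': array([-0.06362582, -0.01167029,  0.00412693]), 'grip_width': 1.0024180069971202}
scene {'camera_matrix': array([[520.05652808,   0.        , 276.60051404],
       [  0.        , 520.05652808, 213.51749754],
       [  0.        ,   0.        ,   1.        ]]), 'dist_coeffs': array([-0.08578285,  0.        ,  0.        ,  0.        ,  0.        ]), 'rvec': array([ 2.01133433, -0.77116972,  0.40206843]), 'tvec': array([-499.63694056,  257.88319961, 1276.69049837])}
side {'camera_matrix': array([[537.38460686,   0.        , 274.37459525],
       [  0.        , 537.38460686, 203.37942543],
       [  0.        ,   0.        ,   1.        ]]), 'dist_coeffs': array([-0.03357327,  0.        ,  0.        ,  0.        ,  0.        ]), 'rvec': array([ 1.4779935 ,  2.23678762, -0.73802137]), 'tvec': array([ 352.30871592, -247.60978145, 1693.09050616])}
wrist {'camera_matrix': array([[342.7184003 ,   0.        , 281.34772658],
       [  0.        , 342.7184003 , 213.09459293],
       [  0.        ,   0.        ,   1.        ]]), 'dist_coeffs': array([-0.03329237,  0.        ,  0.        ,  0.        ,  0.        ]), 'rvec': array([-2.4455108 , -1.50833404, -0.22536803]), 'tvec': array([-648.80866382,  -39.1409897 ,  380.58656459])}
```

View pics/scene0.png

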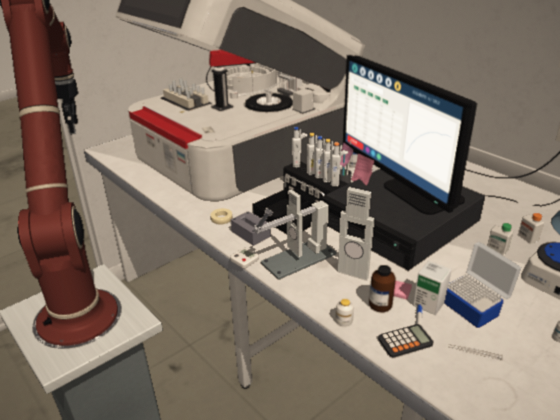

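View pics/side0.png

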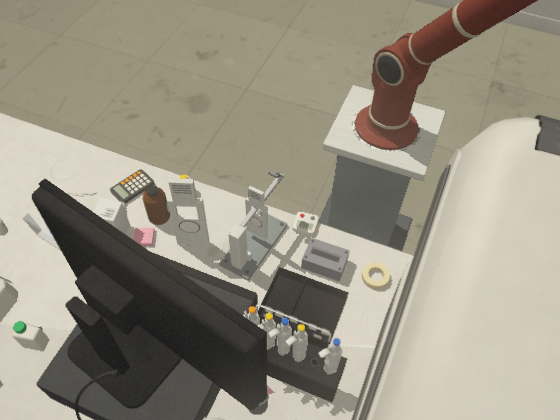

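View pics/wrist0.png

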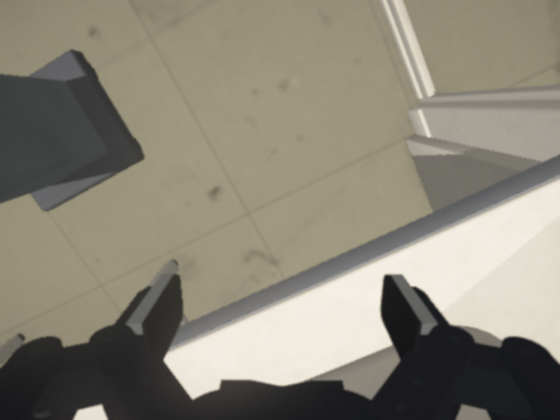

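Run:
```python
import cv2,numpy as np
a=cv2.imread("pics/scene0.png")[170:345,190:400]; cv2.imwrite("pics/c1.png",cv2.resize(a,None,fx=3.8,fy=3.4,interpolation=cv2.INTER_CUBIC)[:600,:800])
a=cv2.imread("pics/side0.png")[160:300,150:400]; cv2.imwrite("pics/c2.png",cv2.resize(a,None,fx=3.2,fy=3.2,interpolation=cv2.INTER_CUBIC))
```

```text
(no output)
```

View pics/c1.png

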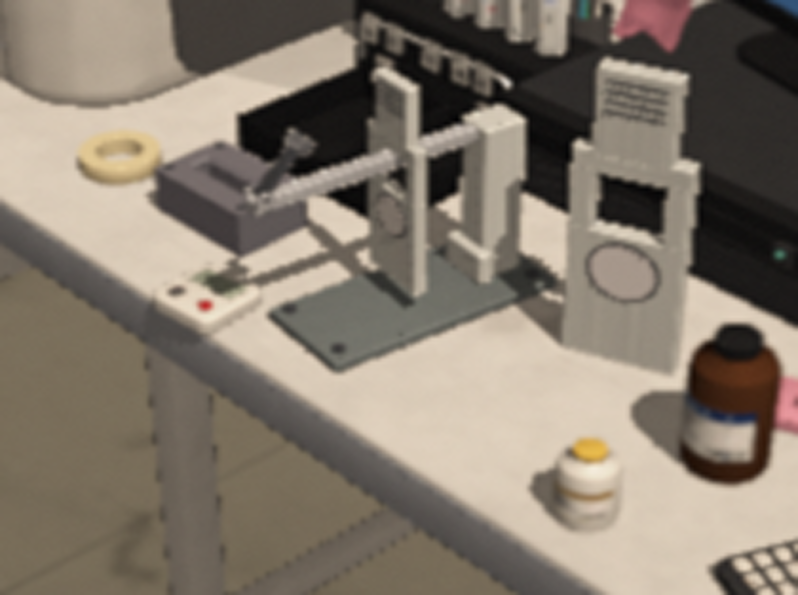

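View pics/c2.png

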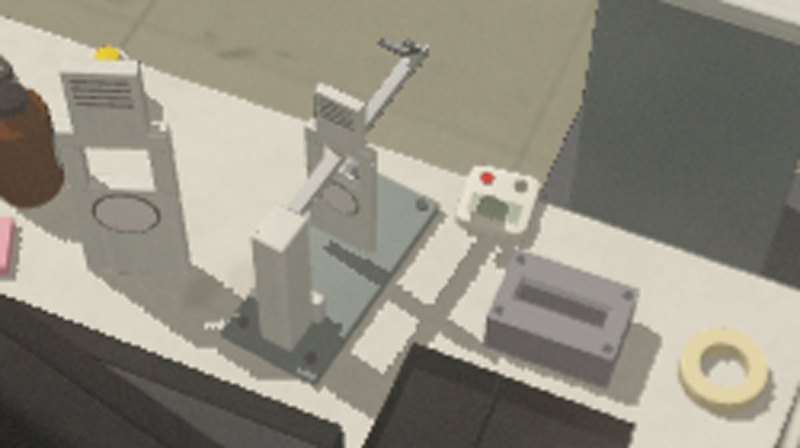

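```bash
cat > h.py <<'E'
import cv2,numpy as np
from bench import sense, optics, arm
from scipy.spatial.transform import Rotation as R
def pts(n,uv,cal=None):
    c=cal or optics.get_calibration(n)
    u=cv2.undistortPoints(np.float64(uv).reshape(-1,1,2),c["camera_matrix"],c["dist_coeffs"])[:,0]
    M=cv2.Rodrigues(c["rvec"])[0]; t=c["tvec"]
    return np.c_[u,np.ones(len(u))]@M, -M.T@t   # rays world, origin (depth multiplies)
def plane(n,uv,z,cal=None):
    r,o=pts(n,uv,cal); s=(z-o[2])/r[:,2]; return o+r*s[:,None]
def cloud(n,d,cal=None):
    h,w=d.shape; uv=np.stack(np.meshgrid(np.arange(w),np.arange(h)),-1).reshape(-1,2)
    r,o=pts(n,uv,cal); P=o+r*d.reshape(-1,1); P[d.ravel()<=0]=np.nan
    return P.reshape(h,w,3)
def tri(uvs):  # dict name->pixel
    A=np.zeros((3,3));b=np.zeros(3)
    for n,uv in uvs.items():
        r,o=pts(n,[uv]);r=r[0]/np.linalg.norm(r[0]);Q=np.eye(3)-np.outer(r,r);A+=Q;b+=Q@o
    x=np.linalg.solve(A,b); return x
E
python3 - <<'E'
from h import *
D={n:np.load(f"pics/{n}0.npz")["d"] for n in("scene","side")}
C={n:cloud(n,D[n]) for n in D}
f=lambda x,y:(x/3.2+150,y/3.2+160)
g=lambda x,y:(x/3.8+190,y/3.4+170)
print("base side",plane("side",[f(438,205),f(315,380),f(222,325)],12).round(1))
print("base scene",plane("scene",[g(270,315),g(338,368)],12).round(1))
print("block side",plane("side",[f(520,252),f(638,292),f(612,350),f(487,310)],45).round(1))
print("slot side",plane("side",[f(520,278),f(607,312),f(604,326),f(515,292)],45).round(1))
print("tape",plane("side",[f(724,370)],18),"white",plane("scene",[g(590,450)],62),"amber",plane("scene",[g(740,340)],118))
for n in C:
    for (x,y) in ([(520,252),(560,330),(350,190),(345,110)] if n=="side" else [(400,200),(390,100),(250,210)]):
        u,v=map(int,(f if n=="side" else g)(x,y)); print(n,u,v,C[n][v,u].round(1))
E
```

```text
base side [[ 484.3 -141.7   12. ]
 [ 676.7 -167.5   12. ]
 [ 660.7 -256.4   12. ]]
base scene [[ 473.8 -153.3   12. ]
 [ 465.  -237.7   12. ]]
block side [[522.3 -56.3  45. ]
 [520.8  42.6  45. ]
 [578.8  40.5  45. ]
 [583.3 -61.1  45. ]]
slot side [[545.4 -47.7  45. ]
 [547.9  26.   45. ]
 [560.9  27.9  45. ]
 [559.2 -46.8  45. ]]
tape [[545.30555616 125.10799197  18.        ]] white [[ 479.40138803 -457.25581012   62.        ]] amber [[ 583.30981256 -484.46650963  118.        ]]
scene 295 228 [ 548.  -211.1  121. ]
scene 292 199 [ 551.4 -196.2  202.4]
scene 255 231 [ 434.8 -183.8  149.8]
side 312 238 [519.  -58.8  42.4]
side 325 263 [574.1  -3.2  39.4]
side 259 219 [ 561.  -188.5  109.1]
side 257 194 [ 563.2 -191.2  211.4]
```

Run:
```python
from h import *
s=sense(); M=R.from_quat(s["orientation"]).as_matrix(); print(M.round(3))
c=optics.get_calibration("wrist");Mc=cv2.Rodrigues(c["rvec"])[0];print("cam pos",-Mc.T@c["tvec"],"axes",Mc.round(3))
P=np.concatenate([cloud(n,np.load(f"pics/{n}0.npz")["d"]).reshape(-1,3) for n in("scene","side")])
P=P[np.isfinite(P).all(1)]
# max height map, 50mm cells
for x0 in range(200,900,50):
    print(x0,[int(max(q[:,2].max(),0)) if len(q:=P[(P[:,0]>=x0)&(P[:,0]<x0+50)&(P[:,1]>=y0)&(P[:,1]<y0+50)&(P[:,2]<1500)])>3 else -1 for y0 in range(-500,650,50)])
```

```text
[[-0.001 -0.894  0.449]
 [-0.002  0.449  0.894]
 [-1.    -0.    -0.002]]
cam pos [224.17231707 615.10054705 372.46331597] axes [[ 0.449  0.893 -0.004]
 [ 0.853 -0.428  0.298]
 [ 0.265 -0.137 -0.954]]
200 [-1, -1, -1, -1, -1, -1, -1, -1, -1, -1, -1, 0, 0, 0, 0, -1, 672, 671, 600, 564, -1, -1, -1]
250 [-1, -1, -1, -1, -1, -1, -1, -1, -1, -1, 0, 0, 0, 0, 0, 0, 0, 641, 634, 598, 573, 514, -1]
300 [-1, -1, -1, -1, -1, -1, -1, -1, -1, 0, 0, 0, 0, 0, 0, 0, 0, 0, 0, 0, 590, 581, 340]
350 [-1, -1, -1, -1, -1, -1, -1, -1, 0, 0, 0, 0, 0, 0, 0, 0, 0, 0, 0, 0, 0, -1, -1]
400 [7, 4, 3, 6, 6, 4, 169, 22, 22, 5, 5, 5, 4, 6, 5, 6, 5, 4, 6, 5, 5, 7, 5]
450 [64, 62, 5, 6, 5, 197, 198, 22, 22, 6, 6, 5, 6, 5, 6, 7, 7, 7, 7, 7, 6, 6, 8]
500 [6, 5, 5, 5, 7, 220, 213, 14, 50, 49, 50, 23, 23, 21, 563, 581, 578, 582, 584, 578, 585, 580, 582]
550 [122, 95, 4, 4, 14, 221, 222, 6, 51, 50, 50, 22, 24, 591, 640, 639, 635, 630, 625, 622, 617, 612, 607]
600 [119, 51, 263, 265, 16, 160, 158, 39, 42, 45, 46, 42, 6, 640, 697, 710, 224, 222, 221, 221, 221, 220, 222]
650 [20, 18, 191, 5, 17, 158, 157, 44, 8, 43, 8, 43, 6, 677, 712, 722, 223, 225, 222, 223, 255, 253, 273]
700 [92, 102, 102, 101, 101, 102, 103, 102, 8, 43, 9, 43, 5, 677, 711, 722, 701, 223, 222, 224, 280, 282, 282]
750 [98, 103, 103, 103, 103, 102, 103, 103, 102, 101, 102, 103, 28, 663, 695, 697, 695, 223, 425, 423, 281, 284, 279]
800 [457, 103, 103, 103, 104, 101, 100, 201, 233, 235, 234, 233, 231, 638, 670, 673, 673, 411, 426, 424, 219, 219, 221]
850 [461, 462, 461, 461, 459, 103, 106, 209, 230, 228, 225, 226, 198, 616, 645, 650, 648, 402, 374, 244, 242, 221, 220]
```

```bash
python3 -m pendant '[[[-0.03,-0.19,-0.206,0,0,0,0],[-0.06,-0.38,-0.412,0,0,0,0],[-0.09,-0.57,-0.618,0,0,0,0],[-0.12,-0.76,-0.824,0,0,0,0],[-0.12,-0.76,-0.824,0.03,0,0,0],[-0.12,-0.76,-0.824,0.06,0,0,0]]]'
cat > rel.py <<'E'
import sys
from h import *
s=sense(); T=R.from_quat(s["orientation"]); p=s["eef_pos"]
# args: x y z [yaw of tool z, deg] ; tool x down
a=list(map(float,sys.argv[1:])); 
d=T.as_matrix().T@(np.array(a[:3])-p)/250
print("t",s["time"],"tcp",p.round(1),"F",s["contact_force"].round(1),"shift",d.round(4))
if len(a)>3:
    y=np.radians(a[3]); zx=np.array([np.cos(y),np.sin(y),0]); xx=np.array([0,0,-1.]); W=np.c_[xx,np.cross(zx,xx),zx]
    print("turn",((T.inv()*R.from_matrix(W)).as_rotvec()/2/np.pi).round(4))
E
python3 rel.py 470 20 300 30
```

```text
time: 0.9
eef_pos: [370.4, 307.2, 278.2]
orientation: [-0.249, 0.663, 0.247, 0.662]
contact_force: [-1.1, 1.2, 0.6]
grip_width: 0.995
t 0.9 tcp [370.4 307.2 278.2] F [-1.1  1.2  0.6] shift [-0.0838 -1.128  -0.4549]
turn [ 0.0308 -0.0003  0.0004]
```

```bash
python3 -m pendant '[[[-0.02,-0.24,-0.09,0.02,0,0,0],[-0.04,-0.48,-0.18,0.04,0,0,0],[-0.06,-0.72,-0.27,0.06,0,0,0],[-0.08,-0.95,-0.36,0.085,0,0,0],[-0.08,-0.95,-0.36,0.085,0,0,0]]]'
python3 rel.py 520 -170 340 -8
```

```text
time: 1.52
eef_pos: [459.7, 63.8, 299.5]
orientation: [-0.063, 0.704, 0.059, 0.705]
contact_force: [0.2, 1.3, -0.3]
grip_width: 1.002
t 1.525 tcp [459.7  63.8 299.5] F [ 0.2  1.3 -0.3] shift [-0.1569 -0.9637  0.0768]
turn [0.0497 0.0002 0.0008]
```

```bash
python3 -m pendant '[[[-0.04,-0.24,0.02,0.012,0,0,0],[-0.08,-0.48,0.04,0.025,0,0,0],[-0.12,-0.72,0.06,0.037,0,0,0],[-0.16,-0.96,0.08,0.05,0,0,0],[-0.16,-0.96,0.08,0.05,0,0,0]]]'
python3 - <<'E'
from h import *
s=sense();c=optics.get_calibration("wrist");p,d=optics.capture("wrist")
cv2.imwrite("pics/w1.png",p[:,:,::-1]);np.savez("pics/w1.npz",p=p,d=d,**c);print(s["eef_pos"])
E
```

```text
time: 2.15
eef_pos: [520.5, -174.2, 341.1]
orientation: [0.05, 0.704, -0.056, 0.706]
contact_force: [0.9, 0.4, -0.0]
grip_width: 1.002
[ 520.45560522 -174.15827064  341.09928254]
```

View pics/w1.png

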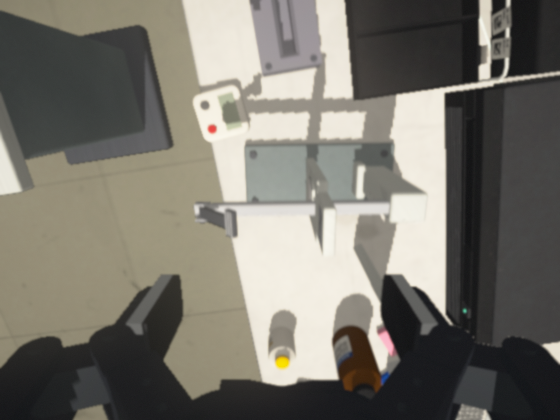

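Run:
```python
import cv2
a=cv2.imread("pics/w1.png")[130:265,185:440]; cv2.imwrite("pics/w1c.png",cv2.resize(a,None,fx=3.1,fy=3.1,interpolation=cv2.INTER_CUBIC))
```

```text
(no output)
```

View pics/w1c.png

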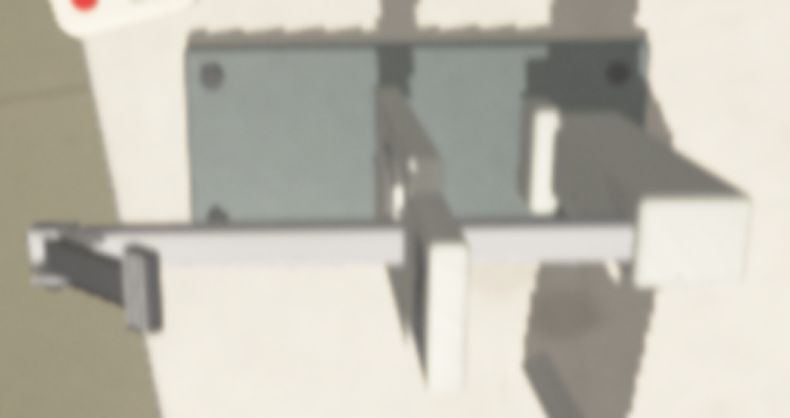

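Run:
```python
from h import *
z=np.load("pics/w1.npz");cal={k:z[k] for k in("camera_matrix","dist_coeffs","rvec","tvec")}
f=lambda L:[(x/3.1+185,y/3.1+130) for x,y in L]
peg=plane("wrist",f([(170,245.5),(620,245),(32,243)]),155,cal);print("peg",peg.round(1))
d=peg[1]-peg[0];print("yaw",np.degrees(np.arctan2(d[1],d[0])))
pl=plane("wrist",f([(428,242),(467,242),(467,388),(430,390)]),219,cal);print("plate",pl.round(1),pl.mean(0))
e=(pl[3]+pl[2]-pl[0]-pl[1]);print("yaw",np.degrees(np.arctan2(e[0],-e[1])))
po=plane("wrist",f([(637,198),(750,200),(745,287),(637,285)]),156,cal);print("post",po.round(1),po.mean(0))
print("pad",plane("wrist",f([(142,288)]),192,cal))
b=plane("wrist",f([(188,50),(645,45)]),12,cal);print("base",b.round(1));e=b[1]-b[0];print(np.degrees(np.arctan2(e[1],e[0])))
C=cloud("wrist",z["d"],cal)
for q in f([(447,330),(447,260),(142,288),(690,240),(300,247)]): print(C[int(q[1]+.5),int(q[0]+.5)].round(1))
m=abs(C[...,2]-218)<6; m&=(C[...,0]>520)&(C[...,0]<600)&(C[...,1]<-150); print(m.sum(),C[m].mean(0))
```

```text
peg [[ 479.6 -187.1  155. ]
 [ 616.1 -207.6  155. ]
 [ 437.9 -180.   155. ]]
yaw -8.554767881968424
plate [[ 552.5 -177.1  219. ]
 [ 561.8 -178.5  219. ]
 [ 557.9 -217.3  219. ]
 [ 548.6 -216.4  219. ]] [ 555.20184368 -197.32076392  219.        ]
yaw -5.697264890760331
post [[ 621.8 -193.2  156. ]
 [ 656.  -198.9  156. ]
 [ 653.9 -226.9  156. ]
 [ 620.4 -221.1  156. ]] [ 638.02488873 -210.01726674  156.        ]
pad [[ 475.96341311 -187.20574423  192.        ]]
base [[ 479.  -144.5   12. ]
 [ 670.7 -171.1   12. ]]
-7.885623158435929
[ 554.5 -200.3  219. ]
[ 556.4 -182.5  218.8]
[ 477.1 -185.7  196.9]
[ 637.9 -208.7  155.6]
[ 519.  -193.9  154.9]
704 [ 554.47916936 -197.6560297   218.04546637]
```

```bash
python3 rel.py 481 -186.3 230 -8.2
```

```text
t 2.2 tcp [ 520.5 -170.3  340.4] F [0.6 0.1 0.2] shift [ 0.4416 -0.0838 -0.148 ]
turn [-0.0001  0.0003  0.0008]
```

```bash
python3 -m pendant '[[[0,-0.084,-0.148,0,0,0.001,1],[0.1,-0.084,-0.148,0,0,0.001,1],[0.25,-0.084,-0.148,0,0,0.001,1],[0.4,-0.084,-0.148,0,0,0.001,1],[0.44,-0.084,-0.148,0,0,0.001,1],[0.44,-0.084,-0.148,0,0,0.001,1]]]'
python3 - <<'E'
from h import *
s=sense();print(s["eef_pos"],s["grip_width"],s["contact_force"]);c=optics.get_calibration("wrist");p,d=optics.capture("wrist")
cv2.imwrite("pics/w2.png",p[:,:,::-1]);np.savez("pics/w2.npz",p=p,d=d,**c)
p,d=optics.capture("side"); cv2.imwrite("pics/s2.png",cv2.resize(p[140:300,150:370,::-1],None,fx=3.5,fy=3.5,interpolation=cv2.INTER_CUBIC))
E
python3 rel.py 481 -186.3 200 -8.2
```

```text
time: 2.95
eef_pos: [481.3, -184.9, 230.4]
orientation: [0.051, 0.705, -0.049, 0.706]
contact_force: [0.5, -0.5, 0.6]
grip_width: 0.001
[ 481.32180692 -184.90485755  230.38209761] 0.0014088229552167387 [ 0.47710959 -0.51851866  0.55269732]
t 3.05 tcp [ 482.  -186.1  231.7] F [ 0.3 -0.5  0.2] shift [ 0.1269 -0.0015 -0.0045]
turn [ 0.0001  0.0007 -0.0002]
```

View pics/w2.png

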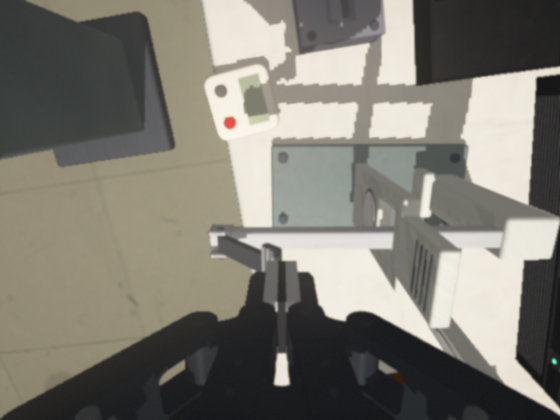

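View pics/s2.png

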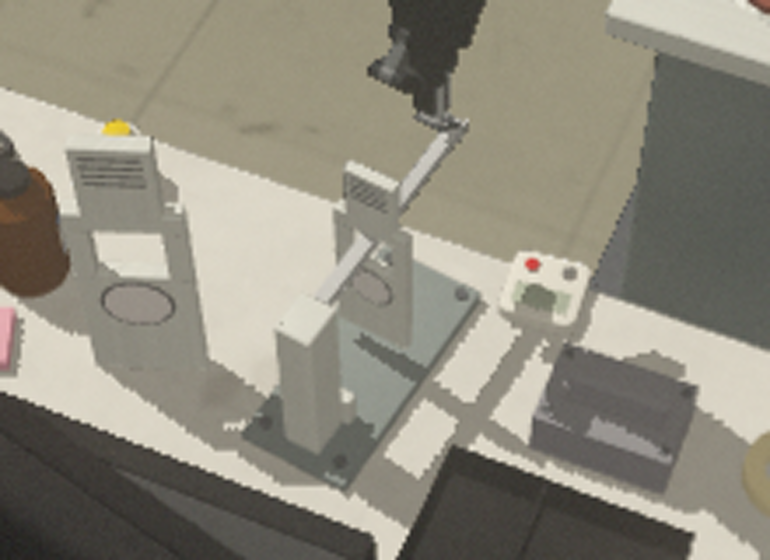

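```bash
python3 -m pendant '[[[0.05,0,-0.004,0,0,0,1],[0.08,0,-0.004,0,0,0,1],[0.11,0,-0.004,0,0,0,1],[0.14,0,-0.004,0,0,0,1],[0.16,0,-0.004,0,0,0,1],[0.18,0,-0.004,0,0,0,1],[0.19,0,-0.004,0,0,0,1],[0.19,0,-0.004,0,0,0,1]]]'
python3 - <<'E'
from h import *
s=sense();c=optics.get_calibration("wrist");p,d=optics.capture("wrist")
print(s["eef_pos"],s["contact_force"])
cv2.imwrite("pics/w3.png",p[:,:,::-1]);np.savez("pics/w3.npz",p=p,d=d,**c)
E
```

```text
time: 4.05
eef_pos: [480.7, -185.9, 183.7]
orientation: [0.051, 0.704, -0.05, 0.706]
contact_force: [0.5, -0.1, 0.3]
grip_width: -0.001
[ 480.74368812 -185.85146794  183.73416563] [ 0.5105411  -0.11423236  0.28325691]
```

View pics/w3.png

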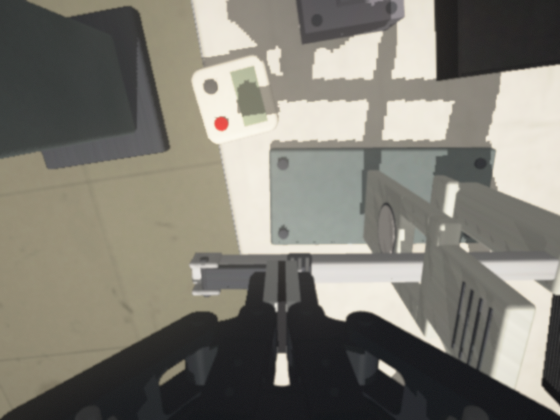

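```bash
python3 -m pendant '[[[-0.1,0,0,0,0,0,1],[-0.25,0,0,0,0,0,0.5],[-0.35,0,0,0,0,0,0],[-0.35,0,0,0,0,0,0]]]'; python3 rel.py 555.2 -197.4 270 -8.2
```

```text
time: 4.6
eef_pos: [481.6, -186.7, 273.4]
orientation: [0.05, 0.702, -0.051, 0.708]
contact_force: [-0.8, 0.4, -0.3]
grip_width: 0.635
t 4.6 tcp [ 481.6 -186.7  273.4] F [-0.8  0.4 -0.3] shift [ 0.0162 -0.0005  0.2972]
turn [ 0.      0.0014 -0.    ]
```

```bash
python3 -m pendant '[[[0.015,0,0.1,0,0.001,0,0],[0.015,0,0.2,0,0.001,0,0],[0.015,0,0.297,0,0.001,0,0],[0.015,0,0.297,0,0.001,0,0],[0.015,0,0.297,0,0.001,0,0]]]'
python3 - <<'E'
from h import *
s=sense();c=optics.get_calibration("wrist");p,d=optics.capture("wrist")
print(s["eef_pos"],s["contact_force"])
cv2.imwrite("pics/w4.png",p[:,:,::-1]);np.savez("pics/w4.npz",p=p,d=d,**c)
p,d=optics.capture("side"); cv2.imwrite("pics/s4.png",cv2.resize(p[140:300,150:370,::-1],None,fx=3.5,fy=3.5,interpolation=cv2.INTER_CUBIC))
C=cloud("wrist",np.load("pics/w4.npz")["d"],c);m=abs(C[...,2]-218)<5; m&=(C[...,0]>520)&(C[...,0]<600)&(C[...,1]<-150)&(C[...,1]>-230); print(m.sum(),C[m].mean(0),np.ptp(C[m],0))
E
python3 rel.py 555.2 -197.4 200 -8.2
```

```text
time: 5.22
eef_pos: [553.9, -197.2, 269.3]
orientation: [0.051, 0.705, -0.051, 0.705]
contact_force: [-0.2, 0.4, -0.0]
grip_width: 1.003
[ 553.86044611 -197.2221664   269.30442998] [-0.17906258  0.35213153 -0.01173089]
1223 [ 555.22005897 -197.02822648  218.37313574] [14.75467685 39.72457387  7.54392126]
t 5.325 tcp [ 554.  -197.3  270. ] F [ 0.2  1.3 -0.1] shift [0.2801 0.0003 0.0046]
turn [-0.0001  0.0001 -0.0001]
```

View pics/w4.png

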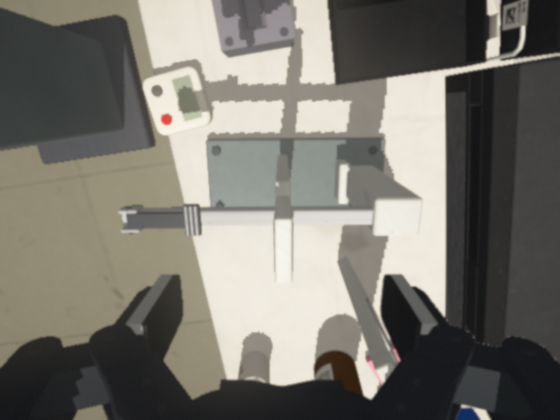

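View pics/s4.png

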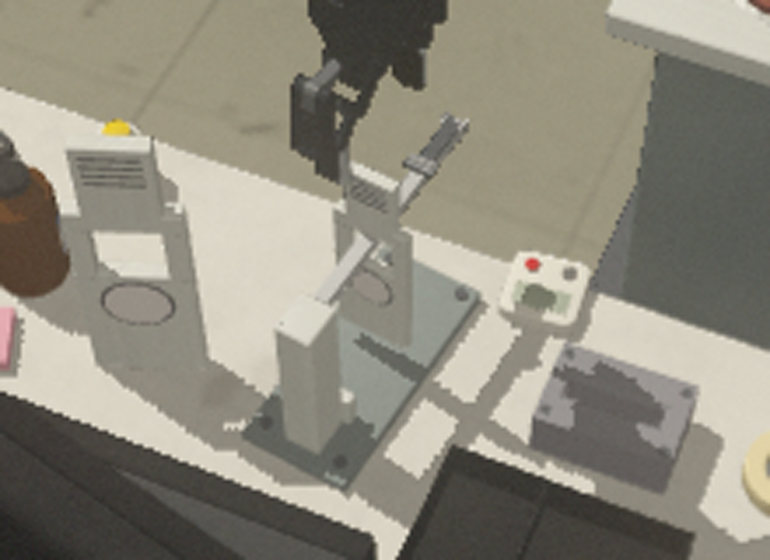

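The keeper lies flat (wrist 160,218) and the plate, at (283,245), is centred between the open fingers. I'll descend and grip.

```bash
python3 -m pendant '[[[0.1,0,0.005,0,0,0,0],[0.2,0,0.005,0,0,0,0],[0.26,0,0.005,0,0,0,0],[0.28,0,0.005,0,0,0,0],[0.28,0,0.005,0,0,0,0]]]' 40;  python3 -m pendant '[[[0,0,0,0,0,0,0.5],[0,0,0,0,0,0,1],[0,0,0,0,0,0,1],[0,0,0,0,0,0,1],[0,0,0,0,0,0,1],[0,0,0,0,0,0,1],[0,0,0,0,0,0,1],[0,0,0,0,0,0,1]]]' 40
python3 - <<'E'
from h import *
s=sense();c=optics.get_calibration("wrist");p,d=optics.capture("wrist")
print(s["eef_pos"],s["contact_force"])
cv2.imwrite("pics/w5.png",p[:,:,::-1])
E
```

```text
time: 5.95
eef_pos: [555.4, -197.7, 200.4]
orientation: [0.051, 0.705, -0.051, 0.706]
contact_force: [-0.4, 0.3, 0.1]
grip_width: 1.001
time: 6.95
eef_pos: [555.3, -197.6, 200.6]
orientation: [0.051, 0.705, -0.051, 0.706]
contact_force: [-1.6, 0.8, 3.6]
grip_width: 0.111
[ 555.26269688 -197.64902658  200.55726047] [-1.64905113  0.81585622  3.61117815]
```

View pics/w5.png

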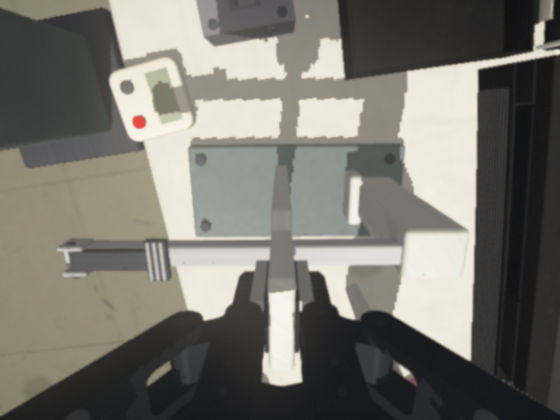

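```bash
python3 -m pendant '[[[-0.02,0,0,0,0,0,1],[-0.04,0,0,0,0,0,1],[-0.052,0,0,0,0,0,1],[-0.052,0,0,0,0,0,1],[-0.052,0,0,0,0,0,1]]]' 60
python3 - <<'E'
from h import *
s=sense();c=optics.get_calibration("wrist");p,d=optics.capture("wrist")
print(s["eef_pos"],s["contact_force"],s["torque"])
cv2.imwrite("pics/w6.png",p[:,:,::-1])
p,d=optics.capture("side"); cv2.imwrite("pics/s6.png",cv2.resize(p[140:300,150:370,::-1],None,fx=3.5,fy=3.5,interpolation=cv2.INTER_CUBIC))
u=np.radians(-8.3); print(R.from_quat(s["orientation"]).as_matrix()[:,2])
E
```

```text
time: 7.62
eef_pos: [555.1, -197.6, 213.3]
orientation: [0.051, 0.705, -0.051, 0.706]
contact_force: [-0.7, -0.4, -3.8]
grip_width: 0.112
[ 555.11532127 -197.60115044  213.33668587] [-0.6580318  -0.37700579 -3.80557536] [-0.0119257  -0.00829213 -0.015166  ]
[ 9.89648609e-01 -1.43509874e-01  7.39731649e-04]
```

View pics/s6.png

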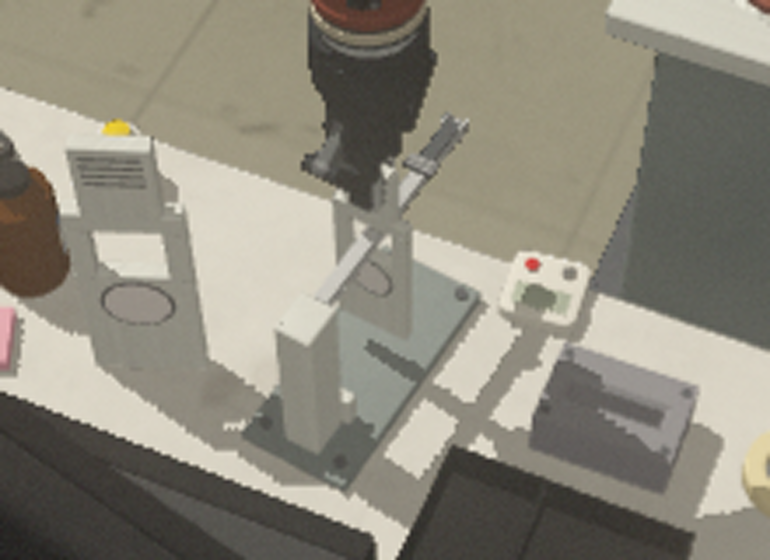

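```bash
python3 -m pendant '[[[0,0,-0.08,0,0,0,1],[0,0,-0.16,0,0,0,1],[0,0,-0.24,0,0,0,1],[0,0,-0.26,0,0,0,1]]]' 60
python3 - <<'E'
from h import *
s=sense();c=optics.get_calibration("wrist");p,d=optics.capture("wrist")
print(s["eef_pos"],s["contact_force"],s["torque"])
cv2.imwrite("pics/w7.png",p[:,:,::-1])
E
```

```text
time: 8.22
eef_pos: [489.6, -188.3, 213.3]
orientation: [0.052, 0.705, -0.051, 0.705]
contact_force: [0.2, -0.7, -2.6]
grip_width: 0.107
[ 489.63832617 -188.25925684  213.34308078] [ 0.2137333  -0.72775351 -2.63755194] [ 0.00266558 -0.05934211  0.00915095]
```

View pics/w7.png

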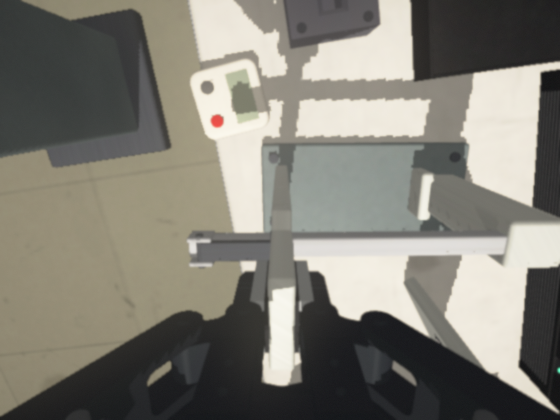

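```bash
python3 -m pendant '[[[0,0,-0.08,0,0,0,1],[0,0,-0.16,0,0,0,1],[0,0,-0.24,0,0,0,1],[0,0,-0.32,0,0,0,1],[0,0,-0.34,0,0,0,1],[0,0,-0.34,0,0,0,1]]]' 60
python3 - <<'E'
from h import *
s=sense();c=optics.get_calibration("wrist");p,d=optics.capture("wrist")
print(s["eef_pos"],s["contact_force"],s["torque"],s["joints"])
cv2.imwrite("pics/w8.png",p[:,:,::-1]);np.savez("pics/w8.npz",p=p,d=d,**c)
E
```

```text
time: 9.02
eef_pos: [407.0, -176.3, 213.7]
orientation: [0.051, 0.704, -0.051, 0.706]
contact_force: [0.0, -0.4, -3.3]
grip_width: 0.111
[ 407.00221219 -176.29341283  213.72567413] [ 0.04292542 -0.4399264  -3.3097172 ] [ 0.02427921 -0.02475264 -0.0153714 ] [ 0.01875308  0.37278811  0.4635197   2.04770854 -0.23780222  0.76956892
  0.48189994]
```

View pics/w8.png

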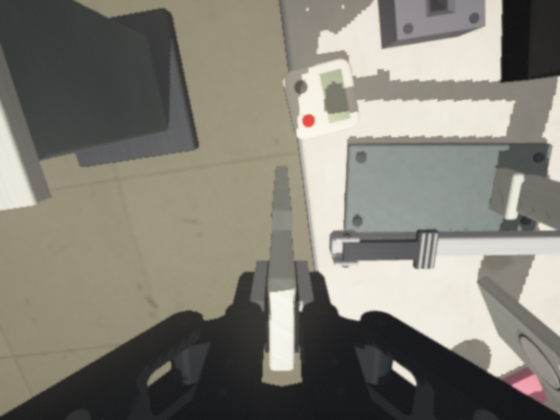

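```bash
python3 rel.py 420 -70 280 -1;python3 rel.py 480 -70 280 -1
```

```text
t 9.075 tcp [ 407.3 -176.3  213.7] F [ 0.5 -0.1 -3.4] shift [-0.2651  0.4281 -0.0103]
turn [-0.0202  0.0004 -0.    ]
t 9.075 tcp [ 407.3 -176.3  213.7] F [ 0.5 -0.1 -3.4] shift [-0.2645  0.4626  0.2272]
turn [-0.0202  0.0004 -0.    ]
```

```bash
python3 -m pendant '[[[-0.1,0.1,-0.01,0,0,0,1],[-0.2,0.2,-0.01,0,0,0,1],[-0.265,0.32,-0.01,0,0,0,1],[-0.265,0.43,-0.01,0,0,0,1],[-0.265,0.45,0.1,0,0,0,1],[-0.265,0.462,0.22,0,0,0,1],[-0.265,0.462,0.22,0,0,0,1]]]' 60
python3 - <<'E'
from h import *
s=sense();c=optics.get_calibration("wrist");p,d=optics.capture("wrist")
print(s["eef_pos"],s["contact_force"],s["torque"],s["joints"])
cv2.imwrite("pics/w9.png",p[:,:,::-1]);np.savez("pics/w9.npz",p=p,d=d,**c)
E
```

```text
time: 9.95
eef_pos: [481.4, -69.4, 280.0]
orientation: [0.05, 0.703, -0.051, 0.707]
contact_force: [-0.6, 0.3, -3.0]
grip_width: 0.107
[481.4030433  -69.40855985 280.04426321] [-0.63623187  0.29704357 -2.98400246] [0.07734872 0.04665329 0.01797907] [-0.23928119  0.34826373  0.46319797  1.84852679 -0.18403142  0.98146018
  0.15960137]
```

View pics/w9.png

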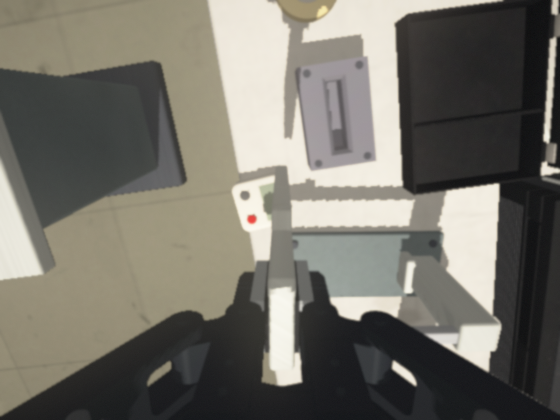

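Run:
```python
import cv2
a=cv2.imread("pics/w9.png")[45:180,285:390]; cv2.imwrite("pics/w9c.png",cv2.resize(a,None,fx=4.4,fy=4.4,interpolation=cv2.INTER_CUBIC))
```

```text
(no output)
```

View pics/w9c.png

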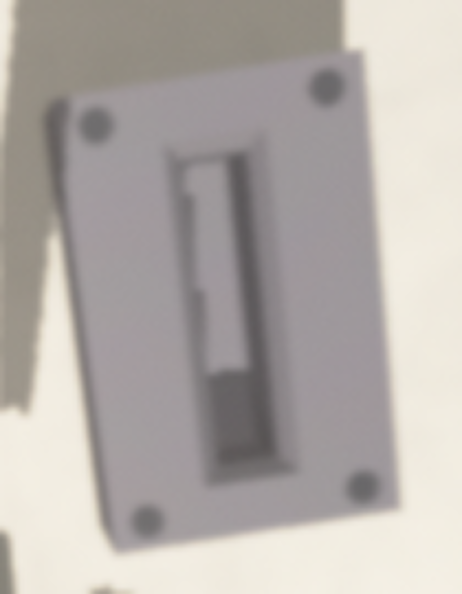

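Run:
```python
from h import *
z=np.load("pics/w9.npz");cal={k:z[k] for k in("camera_matrix","dist_coeffs","rvec","tvec")}
f=lambda L:[((x+.5)/4.4-.5+285,(y+.5)/4.4-.5+45) for x,y in L]
for nm,L in dict(top=[(65,97),(362,50),(398,508),(115,550)],mouth=[(165,150),(262,137),(297,470),(207,485)],screw=[(96,125),(326,88),(363,487),(147,521)]).items():
    P=plane("wrist",f(L),45,cal);e=(P[0]+P[1]-P[2]-P[3])[:2];w=(P[1]+P[2]-P[0]-P[3])[:2]
    print(nm,P.mean(0).round(1),np.linalg.norm(e)/2,np.linalg.norm(w)/2,"yaw",np.degrees(np.arctan2(-e[0],e[1])),np.degrees(np.arctan2(w[1],w[0])))
C=cloud("wrist",z["d"],cal);m=(C[...,2]>40)&(C[...,2]<50)&(C[...,0]>500)&(C[...,0]<600)&(abs(C[...,1]+10)<80)
q=C[m];print(len(q),q[:,2].mean());print(cv2.minAreaRect(q[:,:2].astype(np.float32)))
q=C[(abs(C[...,2]-10)<6)&(abs(C[...,0]-552)<25)&(abs(C[...,1]+10)<35)];print("floor",len(q),q.mean(0) if len(q) else 0)
# plate now in the gripper: tab top / lower edge
s=sense();print(s["eef_pos"])
```

```text
top [549.5 -11.   45. ] 102.54822818091682 67.35814179908711 yaw 0.05693103710489493 0.4625294394587431
mouth [548.9 -12.1  45. ] 75.56954677396341 21.712661461528192 yaw 1.2382589650521687 0.3263225405001522
screw [549.  -11.4  45. ] 89.76920120186166 51.8209499766441 yaw 0.9806717312040693 0.7867853563538356
6199 44.27525160609782
((550.2058715820312, -11.603290557861328), (70.61663818359375, 104.46570587158203), 0.9924043416976929)
floor 685 [552.81298143  -9.47356606   9.81409084]
[479.40463867 -69.638343   279.76865587]
```

```bash
python3 rel.py 549.7 -11.5 245 0.7
```

```text
t 10.0 tcp [479.4 -69.6 279.8] F [ 0.   0.9 -3.1] shift [0.1395 0.2704 0.2448]
turn [-0.0247  0.0004  0.0001]
```

```bash
python3 -m pendant '[[[0,0.1,0.08,-0.01,0,0,1],[0,0.18,0.16,-0.02,0,0,1],[0,0.27,0.245,-0.025,0,0,1],[0.07,0.27,0.245,-0.025,0,0,1],[0.14,0.27,0.245,-0.025,0,0,1],[0.14,0.27,0.245,-0.025,0,0,1],[0.14,0.27,0.245,-0.025,0,0,1]]]' 60
python3 - <<'E'
from h import *
s=sense();c=optics.get_calibration("wrist");p,d=optics.capture("wrist")
print(s["eef_pos"],s["contact_force"],s["torque"])
cv2.imwrite("pics/w10.png",p[:,:,::-1]);np.savez("pics/w10.npz",p=p,d=d,**c)
p,d=optics.capture("side"); cv2.imwrite("pics/s10.png",cv2.resize(p[140:300,230:430,::-1],None,fx=3.5,fy=3.5,interpolation=cv2.INTER_CUBIC))
p,d=optics.capture("scene"); cv2.imwrite("pics/c10.png",cv2.resize(p[120:280,180:380,::-1],None,fx=3.5,fy=3.5,interpolation=cv2.INTER_CUBIC))
E
python3 rel.py 549.7 -11.5 220 0.7
```

```text
time: 10.88
eef_pos: [549.9, -11.8, 245.5]
orientation: [-0.005, 0.706, 0.004, 0.708]
contact_force: [-0.2, 0.1, -2.9]
grip_width: 0.108
[549.94675142 -11.8272067  245.52664262] [-0.21325786  0.13988071 -2.88699368] [ 0.01068856  0.0254619  -0.01111052]
t 11.025 tcp [550.1 -11.8 245.8] F [-0.3  0.  -3.3] shift [ 0.1032  0.0011 -0.0022]
turn [0.0002 0.0006 0.0001]
```

View pics/w10.png

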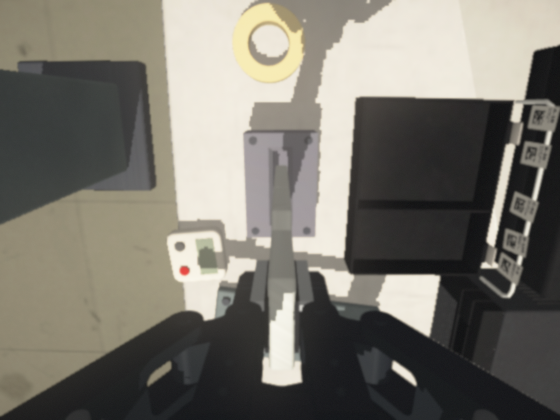

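View pics/s10.png

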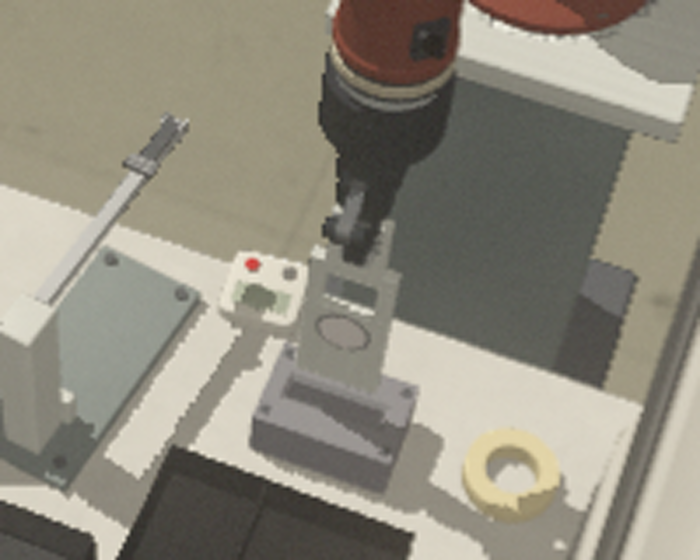

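View pics/c10.png

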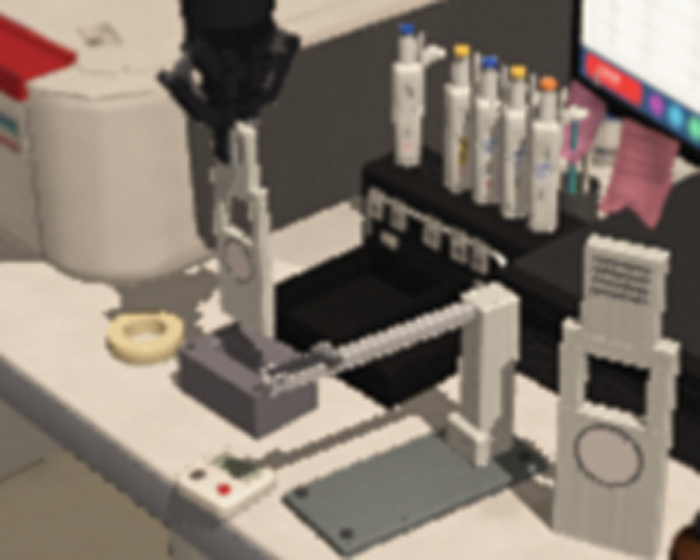

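```bash
python3 -m pendant '[[[0.06,0,-0.002,0,0,0,1],[0.11,0,-0.002,0,0,0,1],[0.14,0,-0.002,0,0,0,1],[0.17,0,-0.002,0,0,0,1],[0.19,0,-0.002,0,0,0,1],[0.19,0,-0.002,0,0,0,1]]]' 60
python3 - <<'E'
from h import *
s=sense();c=optics.get_calibration("wrist");p,d=optics.capture("wrist")
print(s["eef_pos"],s["contact_force"],s["torque"])
cv2.imwrite("pics/w11.png",p[:,:,::-1])
p,d=optics.capture("side"); cv2.imwrite("pics/s11.png",cv2.resize(p[160:300,260:400,::-1],None,fx=4,fy=4,interpolation=cv2.INTER_CUBIC))
E
```

```text
time: 11.78
eef_pos: [549.7, -11.8, 197.9]
orientation: [-0.005, 0.706, 0.005, 0.708]
contact_force: [-1.7, -0.5, -3.0]
grip_width: 0.106
[549.70130588 -11.78268825 197.92354872] [-1.68206999 -0.45851559 -3.01177203] [ 0.04445101 -0.00911254  0.02244106]
```

View pics/s11.png

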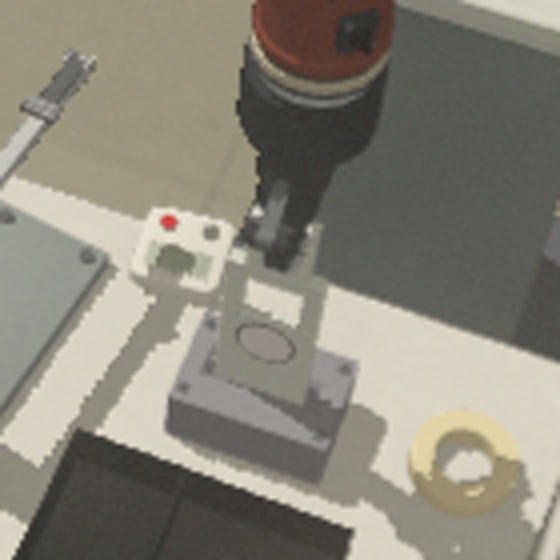

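View pics/w11.png

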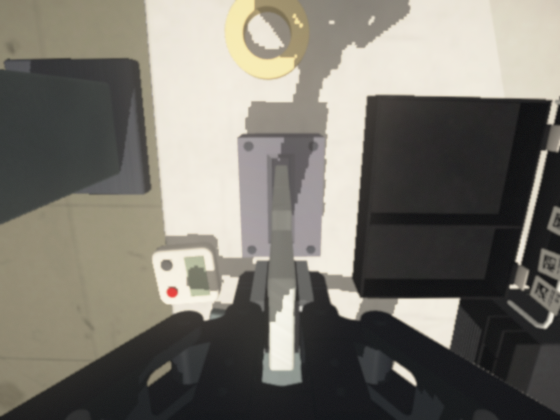

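```bash
python3 -m pendant '[[[0.03,0,0,0,0,0,1],[0.05,0,0,0,0,0,1],[0.065,0,0,0,0,0,1],[0.076,0,0,0,0,0,1],[0.076,0,0,0,0,0,1]]]'; python3 -m pendant '[[[0.004,0,0,0,0,0,1],[0.008,0,0,0,0,0,1],[0.008,0,0,0,0,0,1]]]'
```

```text
time: 12.5
eef_pos: [550.1, -11.9, 179.3]
orientation: [-0.005, 0.706, 0.004, 0.709]
contact_force: [0.1, 0.5, -3.1]
grip_width: 0.114
time: 12.88
eef_pos: [550.1, -11.9, 177.3]
orientation: [-0.005, 0.706, 0.004, 0.709]
contact_force: [-0.1, 0.4, -2.8]
grip_width: 0.109
```

```bash
python3 -m pendant '[[[0.004,0,0,0,0,0,1],[0.008,0,0,0,0,0,1],[0.008,0,0,0,0,0,1]]]'; python3 -m pendant '[[[0.004,0,0,0,0,0,1],[0.008,0,0,0,0,0,1],[0.008,0,0,0,0,0,1]]]'
```

```text
time: 13.25
eef_pos: [550.5, -12.1, 176.6]
orientation: [-0.005, 0.705, 0.004, 0.709]
contact_force: [-0.4, -0.3, 4.9]
grip_width: 0.109
time: 13.62
eef_pos: [550.8, -12.2, 176.6]
orientation: [-0.005, 0.705, 0.005, 0.709]
contact_force: [-3.1, -0.3, 11.2]
grip_width: 0.109
```

Floor contact at TCP z 176.6, against 176.5 predicted. I'll ease off the press slightly, then release slowly.

```bash
python3 -m pendant '[[[-0.003,0,0,0,0,0,1],[-0.003,0,0,0,0,0,1],[-0.003,0,0,0,0,0,0.8],[-0.003,0,0,0,0,0,0.6],[-0.003,0,0,0,0,0,0.3],[-0.003,0,0,0,0,0,0],[-0.003,0,0,0,0,0,0],[-0.003,0,0,0,0,0,0]]]' 20; python3 -m pendant '[[[-0.1,0,0,0,0,0,0],[-0.3,0,0,0,0,0,0],[-0.45,0,0,0,0,0,0],[-0.45,0,0,0,0,0,0]]]'
python3 - <<'E'
from h import *
s=sense();c=optics.get_calibration("wrist");p,d=optics.capture("wrist")
print(s["eef_pos"],s["contact_force"])
cv2.imwrite("pics/w12.png",p[:,:,::-1])
C=cloud("wrist",d,c);m=(abs(C[...,0]-550)<40)&(abs(C[...,1]+12)<50)&(C[...,2]>150)&(C[...,2]<220);q=C[m]
top=np.percentile(q[:,2],90);q=q[q[:,2]>top-5];print("tab top",q.mean(0),cv2.minAreaRect(q[:,:2].astype(np.float32)))
p,d=optics.capture("side"); cv2.imwrite("pics/s12.png",cv2.resize(p[160:300,200:400,::-1],None,fx=4,fy=4,interpolation=cv2.INTER_CUBIC))
E
```

```text
time: 14.62
eef_pos: [550.8, -12.2, 177.3]
orientation: [-0.005, 0.705, 0.005, 0.709]
contact_force: [0.2, 0.1, 0.0]
grip_width: 0.998
time: 15.12
eef_pos: [551.8, -12.7, 293.2]
orientation: [-0.005, 0.702, 0.005, 0.712]
contact_force: [-0.5, -0.2, -1.1]
grip_width: 1.002
[551.82381892 -12.72671882 293.20501304] [-0.54932626 -0.18415754 -1.09456475]
tab top [551.85177056 -12.73692934 194.42424059] ((551.9498291015625, -13.652965545654297), (9.962925910949707, 40.127262115478516), 0.42152950167655945)
```

View pics/w12.png

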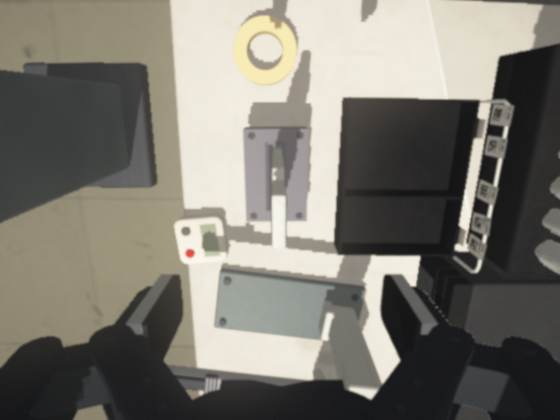

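View pics/s12.png

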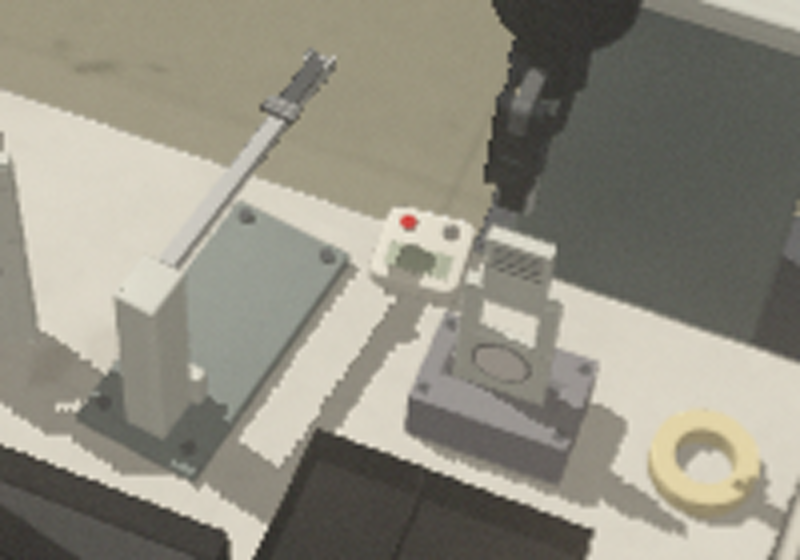

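```bash
python3 -c "
from bench import arm
print(arm.close_job())"
```

```text
the job is handed in; nothing more can be done
None
```

The job is handed in. The check plate stands upright in the slot, and the run took about 15 s of the 59 s allowed.

- **Keeper:** I pressed the pad with closed fingertips. It snapped flat and stayed flat in the pictures afterwards.
- **Plate:** I gripped the smaller, hanging plate by its tab and lifted it 13 mm. I then drew it out to about x = -155 mm of the stand, past the tip, with no sign of jamming.
- **Slot:** I lowered it until it met the floor, at tool height 176.6 mm against 176.5 mm predicted. I released it only after it pressed back with about 11 N.

**Last checks:**
- The tab top measured 194.4 mm high, where fully seated would be 195.
- The plate centre was at about (552, -13) mm, against a slot centre of about (549.5, -11.5) mm measured with the wrist camera. That puts it roughly 2 mm off across the slot and 1–2 mm off along it, within tolerance.
- The gripper was open and clear, with no contact force beyond noise.
- The side camera put the slot centre at about (553, -10) mm, a few millimetres from the wrist camera's figure. I went by the wrist view, and the plate entered without touching the sides.
- I gave the bottles and tape roll a wide berth. The tape roll looked unmoved, but I did not check the bottles in the final pictures.

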